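# Load the filter plate and hold the cam lift at its top

## Task

Draw the red-framed filter plate straight up out of the slotted rack and stand it in the slot of the cam lift, fully down and let go, while the lift's lever is still lying down. Then swing the lift's orange-handled lever up until it stands upright, where the cam lifts the plate highest, and finish while still holding the lever there: it springs back if released. Leave the two black plates, the blue carton and the instrument case where they are.

Things in the scene. Friction and masses are not known exactly. Their poses are not given: they have to be found in the camera images.
- red_plate: flat filter plate, red frame with an amber window: 8 mm thick (its x), 70 mm wide (its y), 80 mm tall (its z), 90 g. Origin: centre of its lower edge. Stands upright in one of the rack's three slots, its own x along the rack's x; same shape either way round, may be gripped across its thickness at the top edge
- black_plate_a: same plate with a black frame, standing in another slot of the rack; to be left alone
- black_plate_b: same plate with a black frame, standing in the third slot of the rack; to be left alone
- rack: fixed grey plate rack, 146 (x) by 98 (y) by 50 mm tall, open above. Origin: centre of its underside, on the table. Three upright slots at x = -45, 0, +45 mm, each 11 mm wide in x, 74 mm long in y, formed by ribs at both ends; slot floor 10 mm, rim 50 mm above the table; plates stand 40 mm proud of the rim (top edge at 90 mm). Its yaw varies
- lift: fixed black cam lift with a 120 (x) by 110 (y) by 12 mm base. Origin: centre of the base's underside, on the table. Four steel guide posts 8 mm thick at x, y = +-36 mm reach 112 mm above the table. Its carriage with the plate slot is in the middle, the lever on its -y side. Its yaw varies
- slot (a point): centre of the floor of the plate slot in the lift's carriage, 82 mm above the table with the lever down, 97 mm at the top. Axes as the lift's, z up. Slot 12 mm wide in x, 74 mm long in y, walls 26 mm high, with orange lips flaring to a mouth about 19 mm wide 36 mm above this floor. The plate stands here, thickness along x
- hinge (a point): point on the lever's pivot axis (parallel to the lift's y), level with the middle of the handle's length; 45 mm above the table, 99 mm to the lift's -y side of its origin. Axes as the lift's
- handle (a point): orange round handle bar of the cam lever, 12 mm thick, 62 mm long along the lift's y; the steel lever arm meets its inner (+y) end, other sides free. Origin: middle of the bar; it travels a circle of 90 mm radius about hinge in the lift's x-z plane. It may be pinched from above across the lift's x and turns between the fingers
- lever (a joint): cam lever's angle, rad. 0: lying towards the lift's -x, 0.27 rad above level (handle 69 mm above the table). Grows as it swings up towards +x; 1.30: upright, highest lift, carriage raised 14.7 mm (handle at 135 mm); beyond, the carriage sinks; stop at 2.20. A spring and the carriage's weight pull it back to 0; 3 to 4 N at the handle moves or holds it
- blue_carton: blue carton, 70 by 110 by 80 mm tall, loose on the table beyond the work; origin at the centre of its underside; to be left alone
- scope_case: open black instrument case with a silver-handled scope in it, 190 by 62 mm, about 36 mm tall, loose on the table between rack and lift; origin at the centre of its underside; to be left alone

How it is judged:
By the outcome, as a careful person would: the job done as asked, in the order asked, and still so for the second after the job is handed in, while the arm keeps its last pose, push and grip.
It also fails if it takes over 58 s, if anything falls off the work surface, if the arm or the gripper's body presses on something with over 40 N, if the wrist force passes 120 N, or if a joint passes its speed limit or range.

## Robot

A 6-joint arm with a two-finger parallel gripper is mounted at the origin on the work surface. World frame = base frame: x ahead of the robot, y to its left, z up, the work surface at z = 0. Lengths are in m, angles in rad, forces in N, time in s.
With the tool pointing down it reaches from about 0.3 to 0.825 m from the base axis. Payload 5.4 kg.
Tool frame: the origin (TCP) lies on the centre line of the jaws, within the pads' length; the fingertips stand 11 mm ahead of it and the grasp point (between the pads) lies 8 mm behind it; z points along the fingers, y is the line along which they close (so a half turn about z gives the same grasp; the last joint's range is limited). The gripper opens to 92 mm and grips with 3 to 60 N. Pads are 20 mm wide; open, the fingers measure 128 mm over their backs; the gripper's body (75 mm by 189 mm) begins 69 mm behind the grasp point.
Start: joints at [1.055, 0.158, 1.597, -0, 1.386, -0.21], TCP at [0.173, 0.548, 0.226] pointing down, gripper open.
Joint ranges: [-2.91, 2.91], [-0.94, 2.29], [0.18, 2.7], [-1.29, 4.43], [0.17, 2.64], [-3, 3]. Speed limits (rad/s): [2.57, 2.57, 3.14, 3.14, 3.14, 3.14].

## Interface

Orientations are given as a 3x3 rotation matrix whose columns are the frame's x, y, z axes.
In Python, from workcell import r gives the robot as it stands.
- The arm moves only by the tool jog_arm, called after "Request:" by a JSON object that holds its "api" and its "payload", one argument or row to a line. Schema: {"type":"object","properties":{"segments":{"type":"array","items":{"type":"array","items":{"type":"array","items":{"type":"number"},"minItems":5,"maxItems":5},"minItems":1,"maxItems":5},"minItems":1,"maxItems":1},"only":{"type":"string"},"quiet":{"type":"boolean"},"lines":{"type":"string"}},"required":["segments"],"additionalProperties":false}. segments is a list that holds a single list of rows (three levels of brackets), with 1 to 5 rows, each of 5 numbers: the finger opening in m, then dx, dy, dz in shares of the most that a row can go, 1 being 50 mm, then a turn about the tool's z in rad; each row shifts and turns the commanded pose from where the row before left it, along the tool's axes as they then stand; what a row does not reach is not made up. A row lasts 1/10 s, in which the tool goes at most 0.05 m and 0.15 rad, less where a joint would pass 70% of its speed; a pose out of reach is approached as far as the arm can. The fingers move at their own pace and stop on an object; the grip force is fixed at half the most. Time passes only in rows, so rows that do not move let the fingers close. The tool returns the time, the measured TCP pose, the force, the opening and the grip force at its end. only (a regular expression) keeps the lines of the reply that match it, lines (a string "A,B") keeps lines A to B, and quiet returns only ok. Input that does not fit is refused with a message, and nothing moves.
- r.observe(): the state, without advancing time (a new reading comes with each control period).
- r.grab_frame(name): name is "side" or "top"; returns the picture (384x512x3 uint8, red, green, blue); there is no depth.
- r.camera_info(name): a dict with "K" (3x3 intrinsics, pixels), "R" (3x3) and "t" (3): a world point X has camera coordinates R X + t. Camera axes: x right, y down, z forward; pixel columns grow to the right and rows downward; lengths in m; the calibration is good to about 2 mm. A picture is of the moment at which its call begins. camera_info takes no time and is no camera call.
- r.hand_in(): hands the job in; it is judged then, once.
The state is a dict: "clock": time; "joint_positions": joint angles; "qd": joint speeds; "joint_torque": joint torques, N m; "ee_pos": TCP position; "orientation": TCP orientation; "ft_force": force on the tool from outside, world axes, zero at the start; "wrist_torque": the same for the moment, N m; "opening": finger opening in m; "grip_force": force on a finger pad.
Only numpy, scipy, OpenCV 4.12 (cv2) and the standard library are available. Lean on these libraries where they do the work, as an engineer would, in place of code of your own. Each camera call takes 0.05 s, during which the arm holds its last target. There are 200 camera calls.

## Working session

There is one attempt and no reset: what is moved stays moved. The work goes in short steps, Python scripts to look and compute and a tool call to move; the robot and the scene stay as the last step left them, time stands still between calls to the robot, and variables do not carry over. Pictures are saved under pics/ and viewed, at most 11 in all, crops included, and the job is handed in when it is done.

```bash
ls; mkdir -p pics; python3 - <<'E'
from workcell import r
import cv2,numpy as np
for n in("top","side"):
    cv2.imwrite(f"pics/{n}0.png",r.grab_frame(n)[:,:,::-1])
    c=r.camera_info(n);print(n,c["K"],c["R"],c["t"],-c["R"].T@c["t"])
o=r.observe();print(o["clock"],o["ee_pos"],o["orientation"],o["opening"])
E
```

```text
pics
workcell.py
top [[363.76914545   0.         252.73388935]
 [  0.         363.76914545 195.0451726 ]
 [  0.           0.           1.        ]] [[-0.01458334 -0.99980213 -0.01352894]
 [-0.99664182  0.01562492 -0.08037996]
 [ 0.08057544  0.0123113  -0.99667248]] [-0.03307897  0.61676397  0.79178333] [ 0.55041207 -0.0524572   0.83827659]
side [[380.10828328   0.         258.46123681]
 [  0.         380.10828328 184.61359764]
 [  0.           0.           1.        ]] [[-0.97056941 -0.24041702  0.01395304]
 [-0.18869393  0.72320489 -0.6643563 ]
 [ 0.14963165 -0.64743675 -0.74728577]] [0.55955525 0.22495119 0.80933336] [0.46443224 0.49583296 0.74644354]
0.1 [0.17286817 0.5478526  0.22476369] [[-9.53606188e-01  3.01055934e-01 -7.50789591e-04]
 [ 3.01056731e-01  9.53605179e-01 -1.41701177e-03]
 [ 2.89357040e-04 -1.57730145e-03 -9.99998714e-01]] 0.09177763461560674
```

View pics/top0.png

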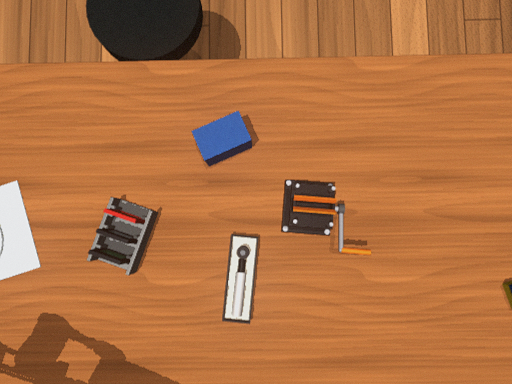

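View pics/side0.png

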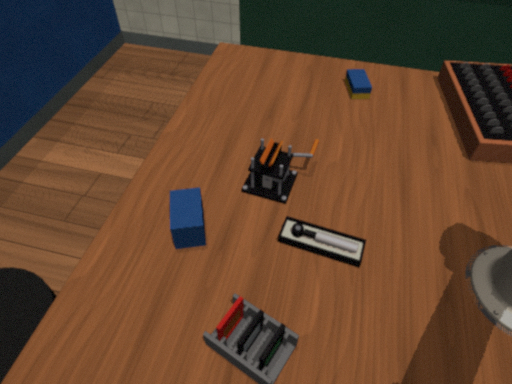

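The top view has the red plate at about (123,214) in the rack, the lift at about (310,207), and the handle at about (355,251). In the side view they are at (230,317), (272,170) and (314,148). Next I'll zoom in for detail.

```bash
python3 - <<'E'
import cv2,numpy as np
T=cv2.imread("pics/top0.png");S=cv2.imread("pics/side0.png")
def crop(I,u,v,w=80,h=60): return cv2.resize(I[v:v+h,u:u+w],(400,300),interpolation=cv2.INTER_CUBIC)
cv2.imwrite("pics/z0.png",np.vstack([np.hstack([crop(T,85,190,100,75),crop(T,275,175,100,75)]),np.hstack([crop(S,200,290,100,75),crop(S,235,130,100,75)])]))
for n,I in(("top",T),("side",S)):
    H=cv2.cvtColor(I,cv2.COLOR_BGR2HSV)
    for c,m in(("red",((H[...,0]<5)|(H[...,0]>174))&(H[...,1]>190)&(H[...,2]>80)),("or",(H[...,0]>=8)&(H[...,0]<20)&(H[...,1]>215)&(H[...,2]>150))):
        k,l,st,ce=cv2.connectedComponentsWithStats(m.astype(np.uint8))
        for i in range(1,k):
            if 12<st[i,4]<3000:
                q=np.argwhere(l==i)[:,::-1].astype(np.float32); b=cv2.boxPoints(cv2.minAreaRect(q))
                print(n,c,st[i],ce[i].round(1),b.round(1).tolist())
E
```

```text
top red [104 209  33  13 138] [119.8 214.7] [[103.0999984741211, 211.89999389648438], [105.0, 205.89999389648438], [137.1999969482422, 216.10000610351562], [135.39999389648438, 222.10000610351562]]
top or [294 196  42   7 126] [314. 199.] [[293.79998779296875, 199.8000030517578], [294.1000061035156, 195.1999969482422], [335.20001220703125, 198.39999389648438], [334.79998779296875, 203.0]]
top or [298 208  32   6  66] [313.5 209.8] [[297.79998779296875, 209.89999389648438], [298.20001220703125, 206.39999389648438], [329.20001220703125, 209.60000610351562], [328.8999938964844, 213.10000610351562]]
top or [357 249  14   3  16] [363.2 249.6] [[356.8999938964844, 249.8000030517578], [357.0, 248.5], [370.1000061035156, 249.60000610351562], [370.0, 251.0]]
side red [502  65  10  15  56] [507.8  70.8] [[501.1000061035156, 66.5999984741211], [507.0, 62.79999923706055], [515.5, 76.19999694824219], [509.6000061035156, 79.9000015258789]]
side red [217 297  26  34 213] [229.3 313.6] [[215.1999969482422, 327.70001220703125], [239.1999969482422, 295.70001220703125], [243.6999969482422, 299.0], [219.6999969482422, 331.0]]
side red [226 317  16  21  35] [233.3 326.9] [[225.39999389648438, 336.6000061035156], [240.10000610351562, 316.3999938964844], [241.3000030517578, 317.20001220703125], [226.60000610351562, 337.3999938964844]]
```

View pics/z0.png

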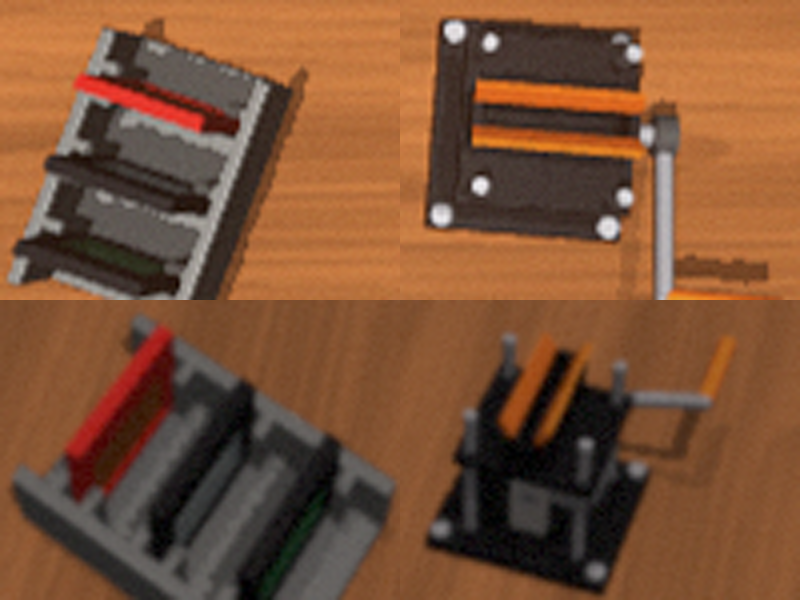

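The four-way zoom gives these pixels:
- **Red plate, top edge:** top view (104.5,210.5) to (136,221.3); side view (217.5,329) to (241.5,298).
- **Lift post tops:** clear in both views, and I'll triangulate them.
- **Handle:** the top-view mask was too strict, so I'll refit it.

```bash
cat > h.py <<'E'
from workcell import r
import numpy as np,cv2
C={n:r.camera_info(n) for n in("top","side")}
def P(n): c=C[n]; return c["K"]@np.c_[c["R"],c["t"]]
def tri(a,b):
    X=cv2.triangulatePoints(P("top"),P("side"),np.float64(a).reshape(2,1),np.float64(b).reshape(2,1)).ravel(); return X[:3]/X[3]
def ray(n,p,z):
    c=C[n]; d=c["R"].T@np.linalg.inv(c["K"])@[p[0],p[1],1]; o=-c["R"].T@c["t"]; return o+d*(z-o[2])/d[2]
def proj(n,X): q=P(n)@np.r_[X,1]; return q[:2]/q[2]
E
python3 - <<'E'
from h import *
np.set_printoptions(precision=4,suppress=True)
zt=lambda q,o:(q[0]/4+o[0]-.4,q[1]/4+o[1]-.4)
print("red +y",tri((104.3,210.3),(217.5,329)), "red -y",tri((135.7,221),(241.5,298)))
t=[(90,42),(234,53),(80,185),(225,197)]; s=[(70,113),(109,38),(186,143),(219,66)]
L=[tri(zt(a,(275,175)),zt(b,(235,130))) for a,b in zip(t,s)]
for x in L:print("post",x)
L=[ray("top",zt(a,(275,175)),.112) for a in t]; print("posts by plane",np.array(L),np.mean(L,0))
for z,p in((.118,(294,197.5)),(.118,(335,200.7)),(.118,(294,208.1)),(.118,(334,211.6))): print("lip",ray("top",p,z))
for n,(u,v,w,h) in(("top",(335,243,45,16)),("side",(300,133,24,30))):
    I=cv2.imread(f"pics/{n}0.png")[v:v+h,u:u+w].astype(int)
    m=(I[...,2]-I[...,0]>(130 if n=="top" else 90))&(I[...,2]>120)
    k,l,st,ce=cv2.connectedComponentsWithStats(m.astype(np.uint8)); i=1+st[1:,4].argmax()
    q=np.argwhere(l==i)[:,::-1].astype(np.float32)+np.float32([u,v])
    print(n,st[i],ce[i]+[u,v],cv2.boxPoints(cv2.minAreaRect(q)).round(1).tolist())
    print("\n".join("".join("#" if x else "." for x in y) for y in m))
E
```

```text
red +y [0.5847 0.2666 0.0847] red -y [0.5606 0.2009 0.0834]
post [ 0.6272 -0.1328  0.112 ]
post [ 0.6206 -0.2047  0.1111]
post [ 0.5555 -0.1262  0.1115]
post [ 0.549  -0.1981  0.11  ]
posts by plane [[ 0.6277 -0.1327  0.112 ]
 [ 0.621  -0.2045  0.112 ]
 [ 0.5563 -0.126   0.112 ]
 [ 0.5493 -0.1977  0.112 ]] [ 0.5886 -0.1652  0.112 ]
lip [ 0.6025 -0.1253  0.118 ]
lip [ 0.5949 -0.2061  0.118 ]
lip [ 0.5815 -0.1248  0.118 ]
lip [ 0.5734 -0.2034  0.118 ]
top [  7   4  38  11 200] [358.25 251.23] [[341.29998779296875, 252.3000030517578], [342.5, 245.10000610351562], [379.5, 250.8000030517578], [378.3999938964844, 258.0]]
.............................................
.............................................
..........##...........................#..#..
..#..........................................
.........####................................
.......#################.....................
.......###########################.........#.
.......################################.#.###
.......##############################.#...##.
.......#############################.........
...........######
[... 504 characters left out ...]

........................
........................
........................
...............###......
..............#####.....
..............######....
..............######....
..............#####.....
.............######.....
.............######.....
............######......
............######......
............#####.......
...........######.......
...........######.......
..........######........
..........######........
..........#####.........
...........####.........
.............#..........
........................
........................
........................
........................
........................
........................
........................
........................
```

```bash
cat >> h.py <<'E'
def go(X,ang):
    """delta in tool axes to TCP X, and turn about tool z so that tool y points at world angle ang"""
    o=r.observe();R=np.array(o["orientation"]);p=np.array(o["ee_pos"])
    a=np.arctan2(R[1,1],R[0,1]); d=(a-ang+np.pi/2)%np.pi-np.pi/2
    print("clock",round(o["clock"],2),"tcp",p.round(4),"yang",round(a,4),"delta tool",(R.T@(np.array(X)-p)).round(4),"turn",round(d,4),"op",round(o["opening"],4),"F",np.round(o["ft_force"],1),"tilt",R[:2,2].round(4),"j",np.round(o["joint_positions"],2))
E
```

Request:
{"api": "jog_arm", "payload": {
  "segments": [
    [[0.03, 0, 0, 0, 0.15], [0.03, 0, 0, 0, 0.15], [0.03, 0, 0, 0, 0.15], [0.03, 0, 0, 0, 0.15], [0.03, 0, 0, 0, 0.15]]
  ]
}}

```text
clock: 0.6
ee_pos: [0.1729, 0.548, 0.225]
orientation: [[-0.487, 0.873, -0.001], [0.873, 0.487, -0.001], [-0.001, -0.001, -1.0]]
ft_force: [-0.3, 0.8, 0.5]
opening: 0.0538
grip_force: 0.0
```

Request:
{"api": "jog_arm", "payload": {
  "segments": [
    [[0.03, 0, 0, 0, 0.15], [0.03, 0, 0, 0, 0.15], [0.03, 0, 0, 0, 0.15], [0.03, 0, 0, 0, 0.15], [0.03, 0, 0, 0, 0.15]]
  ]
}}

```text
clock: 1.1
ee_pos: [0.1729, 0.548, 0.225]
orientation: [[0.239, 0.971, -0.001], [0.971, -0.239, -0.001], [-0.001, -0.0, -1.0]]
ft_force: [0.2, 0.0, 0.1]
opening: 0.0303
grip_force: 0.0
```

```bash
python3 - <<'E'
from h import *
np.set_printoptions(precision=4,suppress=True)
a,b=ray("top",(104.3,210.3),.09),ray("top",(135.7,221),.09); c,d=ray("side",(217.5,329),.09),ray("side",(241.5,298),.09)
print(a,b,c,d); print("mid",(a+b)/2,(c+d)/2)
for q in((b-a),(d-c)): print("yaw",np.arctan2(q[0],-q[1])*-1*-1, np.linalg.norm(q))
print("handle",tri((356.5,250.8),(314.5,145.5)), [tri(x,y) for x,y in(((342,249.5),(310.5,153)),((371,252),(317.5,138.5)))])
go([.5727,.234,.15],-.352)
E
```

```text
[0.5841 0.2642 0.09  ] [0.561  0.1988 0.09  ] [0.5841 0.2684 0.09  ] [0.5592 0.2037 0.09  ]
mid [0.5725 0.2315 0.09  ] [0.5717 0.2361 0.09  ]
yaw -0.33835986309541954 0.06941523702412766
yaw -0.36710414027042026 0.069310186813499
handle [ 0.4914 -0.2569  0.0734] [array([ 0.496 , -0.2269,  0.0729]), array([ 0.4881, -0.287 ,  0.0727])]
clock 1.1 tcp [0.1729 0.548  0.225 ] yang -0.2412 delta tool [-0.2093  0.4632  0.0751] turn 0.1108 op 0.0303 F [0.2 0.  0.1] tilt [-0.0006 -0.001 ] j [1.05 0.16 1.6  0.   1.39 1.3 ]
```

Careful with the scale: shifts go in shares of 50 mm. That gives: 0.044 m is 0.88, -0.014 m is -0.28.

Request:
{"api": "jog_arm", "payload": {
  "segments": [
    [[0.03, 0, 0, 0, 0.11], [0.03, -0.28, 0.88, 0, 0], [0.03, -0.28, 0.88, 0, 0], [0.03, -0.28, 0.88, 0, 0], [0.03, -0.28, 0.88, 0, 0]]
  ],
  "quiet": true
}}

```text
ok
```

Request:
{"api": "jog_arm", "payload": {
  "segments": [
    [[0.03, -0.28, 0.88, 0, 0], [0.03, -0.28, 0.88, 0, 0], [0.03, -0.28, 0.88, 0, 0], [0.03, -0.28, 0.88, 0, 0], [0.03, -0.28, 0.88, 0, 0]]
  ],
  "quiet": true
}}

```text
ok
```

Request:
{"api": "jog_arm", "payload": {
  "segments": [
    [[0.03, 0, 0.4, 0, 0], [0.03, 0, 0.4, 0, 0], [0.03, 0, 0, 0, 0]]
  ],
  "quiet": true
}}

```text
ok
```

```bash
python3 - <<'E'
from h import *
go([.5722,.2338,.13],-.353)
E
```

```text
clock 2.4 tcp [0.5423 0.2809 0.2248] yang -0.3476 delta tool [-0.034   0.0442  0.0948] turn 0.0054 op 0.0302 F [-0.3  0.1 -0.3] tilt [-0.0005 -0.0005] j [ 0.28  0.25  1.49 -0.    1.4   0.63]
```

Request:
{"api": "jog_arm", "payload": {
  "segments": [
    [[0.03, -0.34, 0.44, 0.4, 0.005], [0.03, -0.34, 0.44, 0.4, 0], [0.03, 0, 0, 0.6, 0], [0.03, 0, 0, 0.5, 0], [0.03, 0, 0, 0, 0]]
  ],
  "quiet": true
}}

```text
ok
```

```bash
python3 - <<'E'
from h import *
go([.5722,.2338,.13],-.353)
a=[]
for n in("top","side"):
    I=r.grab_frame(n)[:,:,::-1]; u,v=proj(n,[.5722,.2338,.1]).astype(int); print(n,u-50,v-40)
    v=max(v,40); a.append(cv2.resize(I[v-40:v+35,u-50:u+50],(400,300),interpolation=cv2.INTER_CUBIC))
cv2.imwrite("pics/a1.png",np.hstack(a))
E
```

```text
clock 2.9 tcp [0.5666 0.2351 0.126 ] yang -0.3496 delta tool [ 0.0007  0.0057 -0.0041] turn 0.0034 op 0.0303 F [-0.7 -0.6 -0.5] tilt [-0.0092 -0.0016] j [0.2  0.35 1.57 0.   1.23 0.55]
top 66 175
side 179 269
```

View pics/a1.png

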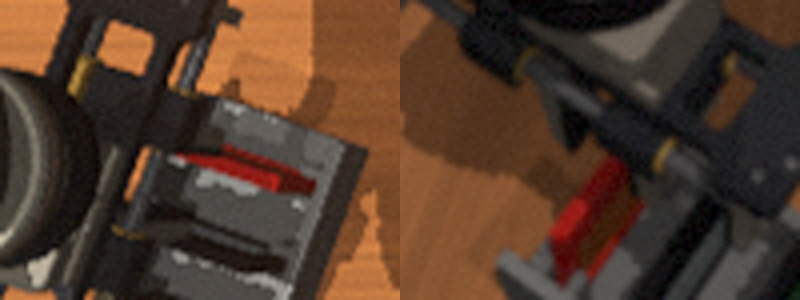

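The fingers sit on either side of the red plate, whose top edge shows at about (230,165) in the left crop. I'll correct by 5.7 mm and check again before descending.

Request:
{"api": "jog_arm", "payload": {
  "segments": [
    [[0.03, 0, 0.1, 0, 0.003], [0.03, 0, 0, 0, 0]]
  ],
  "quiet": true
}}

```text
ok
```

```bash
python3 - <<'E'
from h import *
go([.5722,.2338,.071],-.353)
E
```

```text
clock 3.2 tcp [0.5769 0.2339 0.1328] yang -0.3529 delta tool [-0.0018 -0.0046  0.0618] turn 0.0001 op 0.0301 F [-0.7  0.1  0.3] tilt [0.0038 0.0006] j [ 0.19  0.36  1.55 -0.    1.23  0.54]
```

Request:
{"api": "jog_arm", "payload": {
  "segments": [
    [[0.03, 0, 0, 0, 0], [0.03, 0, 0, 0, 0]]
  ],
  "quiet": true
}}

```text
ok
```

```bash
python3 - <<'E'
from h import *
go([.5722,.2338,.071],-.353)
E
```

```text
clock 3.4 tcp [0.5757 0.2337 0.1314] yang -0.3529 delta tool [-0.0012 -0.0033  0.0604] turn 0.0001 op 0.0297 F [-0.8 -0.9  0.2] tilt [0.0011 0.0002] j [0.19 0.36 1.55 0.   1.23 0.54]
```

Request:
{"api": "jog_arm", "payload": {
  "segments": [
    [[0.03, -0.02, -0.07, 0, 0], [0.03, 0, 0, 0.4, 0], [0.03, 0, 0, 0.4, 0], [0.03, 0, 0, 0.3, 0], [0.03, 0, 0, 0.1, 0]]
  ],
  "quiet": true
}}

```text
ok
```

Request:
{"api": "jog_arm", "payload": {
  "segments": [
    [[0.03, 0, 0, 0, 0], [0.03, 0, 0, 0, 0]]
  ],
  "quiet": true
}}

```text
ok
```

```bash
python3 - <<'E'
from h import *
go([.5722,.2338,.071],-.353)
E
```

```text
clock 4.1 tcp [0.5723 0.234  0.0715] yang -0.3529 delta tool [-0.0003 -0.      0.0005] turn 0.0001 op 0.0302 F [ 0.  -0.1 -0.2] tilt [0.0014 0.0003] j [0.19 0.42 1.59 0.   1.12 0.55]
```

Request:
{"api": "jog_arm", "payload": {
  "segments": [
    [[0.018, 0, 0, 0, 0], [0.018, 0, 0, 0, 0], [0.018, 0, 0, 0, 0]]
  ]
}}

```text
clock: 4.4
ee_pos: [0.572, 0.234, 0.0712]
orientation: [[0.346, 0.938, 0.001], [0.938, -0.346, 0.0], [0.001, 0.001, -1.0]]
ft_force: [-0.9, 0.4, 0.3]
opening: 0.0179
grip_force: 0.0
```

Request:
{"api": "jog_arm", "payload": {
  "segments": [
    [[0.012, 0, 0, 0, 0], [0.012, 0, 0, 0, 0]]
  ],
  "only": "force|open"
}}

```text
ft_force: [-1.1, -0.6, 0.4]
opening: 0.0119
grip_force: 0.0
```

Request:
{"api": "jog_arm", "payload": {
  "segments": [
    [[0.009, 0, 0, 0, 0], [0.009, 0, 0, 0, 0]]
  ],
  "only": "force|open"
}}

```text
ft_force: [3.5, -1.5, -1.2]
opening: 0.0092
grip_force: 4.7
```

Request:
{"api": "jog_arm", "payload": {
  "segments": [
    [[0.0, 0, 0, 0, 0], [0.0, 0, 0, 0, 0], [0, 0, 0, 0, 0]]
  ]
}}

```text
clock: 5.1
ee_pos: [0.5736, 0.2332, 0.0709]
orientation: [[0.346, 0.938, 0.004], [0.938, -0.346, -0.001], [0.001, 0.004, -1.0]]
ft_force: [6.3, -2.2, -3.7]
opening: 0.0076
grip_force: 30.0
```

Request:
{"api": "jog_arm", "payload": {
  "segments": [
    [[0.0, 0, 0.03, 0, 0], [0, 0, 0, 0, 0], [0, 0, 0, -0.1, 0], [0, 0, 0, -0.2, 0], [0, 0, 0, 0, 0]]
  ]
}}

```text
clock: 5.6
ee_pos: [0.5738, 0.2335, 0.0868]
orientation: [[0.346, 0.938, 0.002], [0.938, -0.346, 0.0], [0.001, 0.001, -1.0]]
ft_force: [3.4, -1.3, 1.4]
opening: 0.0078
grip_force: 30.0
```

Request:
{"api": "jog_arm", "payload": {
  "segments": [
    [[0.0, 0, 0, -0.4, 0], [0, 0, 0, -0.4, 0], [0, 0, 0, -0.6, 0], [0, 0, 0, -0.6, 0], [0, 0, 0, 0, 0]]
  ]
}}

```text
clock: 6.1
ee_pos: [0.5747, 0.2344, 0.1899]
orientation: [[0.345, 0.938, 0.006], [0.938, -0.345, 0.002], [0.004, 0.005, -1.0]]
ft_force: [0.6, -0.3, -0.6]
opening: 0.0076
grip_force: 30.0
```

Request:
{"api": "jog_arm", "payload": {
  "segments": [
    [[0.0, 0, 0, -0.6, 0], [0, 0, 0, -0.4, 0], [0, 0, 0, 0, 0], [0, 0, 0, 0, 0]]
  ]
}}

```text
clock: 6.5
ee_pos: [0.5721, 0.2334, 0.2337]
orientation: [[0.345, 0.938, -0.003], [0.938, -0.345, -0.0], [-0.001, -0.003, -1.0]]
ft_force: [0.2, 0.9, -2.1]
opening: 0.0076
grip_force: 30.0
```

```bash
python3 - <<'E'
from h import *
go([.5886,-.1652,.235],-.093)
np.set_printoptions(precision=1,suppress=True)
for n in("top","side"):
    I=r.grab_frame(n)[:,:,::-1]; cv2.imwrite(f"pics/b_{n}.png",I)
I=np.hstack([cv2.imread(f"pics/b_{n}.png") for n in("top","side")])
cv2.imwrite("pics/b.png",cv2.resize(I,(800,300)))
E
```

```text
clock 6.5 tcp [0.5721 0.2334 0.2337] yang -0.3528 delta tool [-0.3684  0.1532 -0.0013] turn -0.2598 op 0.0076 F [ 0.2  0.9 -2.1] tilt [-0.0028 -0.0002] j [0.19 0.27 1.46 0.   1.42 0.54]
```

View pics/b.png

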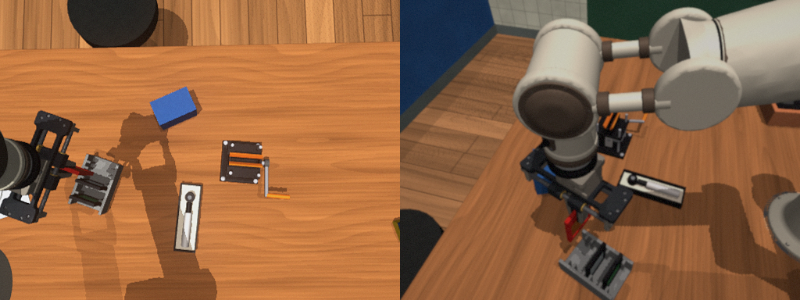

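The red plate is clear of the rack and held in the jaws, at about (570,225) in the right half of the picture. I'll carry it over to the lift.

Request:
{"api": "jog_arm", "payload": {
  "segments": [
    [[0, 0, 0, 0, -0.13], [0, 0, 0, 0, -0.13], [0, -0.8, 0.1, 0, 0], [0, -0.8, 0.12, 0, 0], [0, -0.8, 0.12, 0, 0]]
  ],
  "quiet": true
}}

```text
ok
```

Request:
{"api": "jog_arm", "payload": {
  "segments": [
    [[0, -0.8, 0.12, 0, 0], [0, -0.8, 0.12, 0, 0], [0, -0.8, 0.12, 0, 0], [0, -0.8, 0.12, 0, 0], [0, -0.8, 0.12, 0, 0]]
  ],
  "quiet": true
}}

```text
ok
```

Request:
{"api": "jog_arm", "payload": {
  "segments": [
    [[0, -0.8, 0.1, 0, 0], [0, -0.6, 0.02, 0, 0], [0, 0, 0, 0, 0], [0, 0, 0, 0, 0], [0, 0, 0, 0, 0]]
  ]
}}

```text
clock: 8.1
ee_pos: [0.5893, -0.1586, 0.2346]
orientation: [[0.092, 0.996, -0.001], [0.996, -0.092, 0.001], [0.001, -0.002, -1.0]]
ft_force: [0.4, 0.4, -0.5]
opening: 0.008
grip_force: 30.0
```

```bash
python3 - <<'E'
from h import *
go([.5886,-.1652,.235],-.093)
for n in("top","side"): cv2.imwrite(f"pics/c_{n}.png",r.grab_frame(n)[:,:,::-1])
a=[]
for n in("top","side"):
    I=cv2.imread(f"pics/c_{n}.png"); u,v=proj(n,[.5886,-.1652,.18]).astype(int); u-=50;v=max(v-37,0); print(n,u,v)
    a.append(cv2.resize(I[v:v+75,u:u+100],(400,300),interpolation=cv2.INTER_CUBIC))
cv2.imwrite("pics/c.png",np.hstack(a))
E
```

```text
clock 8.1 tcp [ 0.5893 -0.1586  0.2346] yang -0.092 delta tool [-0.0067 -0.0001 -0.0004] turn 0.001 op 0.008 F [ 0.4  0.4 -0.5] tilt [-0.0015  0.0013] j [-0.46  0.24  1.48  0.    1.42 -0.37]
top 269 165
side 221 92
```

View pics/c.png

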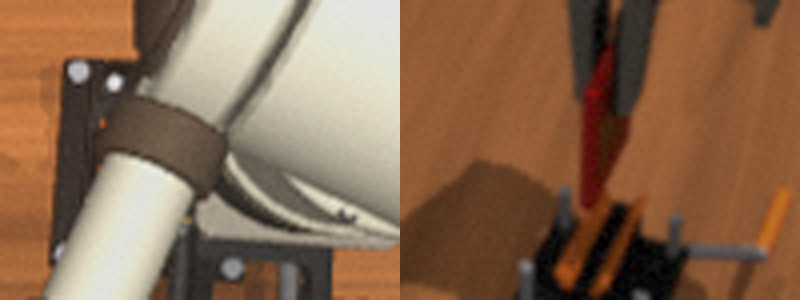

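The side view shows the plate's near lower corner at about pixel (267,143), just above the lips. The top view is blocked by the arm. I'll compare the red mask with the predicted corner projections.

```bash
python3 - <<'E'
from h import *
o=r.observe();R=np.array(o["orientation"]);p=np.array(o["ee_pos"])
ex=R[:,1];ey=R[:,0]
for zb in(-.0595,.0205):
  for sy in(35,-35):
    for sx in(4,-4): print(zb,sy,sx,proj("side",p+ex*sx/1e3+ey*sy/1e3+[0,0,zb]).round(1))
I=cv2.imread("pics/c_side.png").astype(int)
m=(I[...,2]>1.9*I[...,1])&(I[...,2]>55)&(I[...,2]>1.6*I[...,0])
for v in range(98,150): print(v,"".join("#" if x else "." for x in m[v,255:290]), end="\n" if v%2 else "   ")
print("lips mouth",[proj("side",np.array([.5886,-.1652,.118])+a*np.array([.9957,-.0929,0])+b*np.array([.0929,.9957,0])).round(1) for a in(.0095,-.0095) for b in(.037,-.037)])
E
```

```text
-0.0595 35 4 [264.1 142.5]
-0.0595 35 -4 [267.5 143.3]
-0.0595 -35 4 [273.6 123.6]
-0.0595 -35 -4 [276.9 124.3]
0.0205 35 4 [265.1 113.6]
0.0205 35 -4 [268.8 114.4]
0.0205 -35 4 [275.2  94.9]
0.0205 -35 -4 [278.7  95.7]
98 ...................................   99 ...................................
100 ...................................   101 ...................................
102 ...................................   103 ..................#................
104 ..................#................   105 .................##................
106 ................###................   107 ................###................
108 ...............####................   109 ...............####................
110 ..............#####................   111 ..............#####................
112 .............######................   113 ............######.................
114 ............######.................   115 ............######.................
116 ............######.................   117 ...........#######.................
118 ...........#######.................   119 ...........#####
[... 653 characters left out ...]
######................
136 ...........#######.................   137 ...........#######.................
138 ...........######..................   139 ...........#######.................
140 ...........#######.................   141 ...........#######.................
142 ...........#######.......##........   143 ...........########.....###........
144 ............#######....###.........   145 ............#######....###.........
146 ............######....####.........   147 ...........######.....####.........
148 ..........#######.....###..........   149 ..........######.....###...........
lips mouth [array([262.1, 159. ]), array([271.7, 139.2]), array([269.7, 160.9]), array([279.1, 141. ])]
```

```bash
python3 - <<'E'
from h import *
o=np.array([.5886,-.1652,0]);X=np.array([.9957,-.0929,0]);Y=np.array([.0929,.9957,0])
for a in(1,-1):
  for b in(1,-1): print("post top pred",a,b,proj("side",o+.036*a*X+.036*b*Y+[0,0,.112]).round(1), "bolt?",)
print("obs ++(252.1,157.9) +-(261.9,139.1) -+(281.1,165.4) --(289.4,146.1)")
I=cv2.imread("pics/side0.png").astype(int); J=cv2.imread("pics/c_side.png").astype(int)
S=lambda I:(I[...,2]>2.0*I[...,1])&(I[...,2]>100)&(I[...,2]>2*I[...,0])
m=S(I); n=S(J)
for v in range(134,166,1): print(v,"".join("#" if x else "." for x in m[v,255:290]),"".join("#" if x else "." for x in n[v,255:290]))
for z in(.118,):
  for a in(.0095,-.0095): print([proj("side",o+a*X+b*Y+[0,0,z]).round(1) for b in(.04,-.04)])
E
```

```text
post top pred 1 1 [251.6 157.8] bolt?
post top pred 1 -1 [261.4 138.9] bolt?
post top pred -1 1 [280.5 165.2] bolt?
post top pred -1 -1 [289.1 145.6] bolt?
obs ++(252.1,157.9) +-(261.9,139.1) -+(281.1,165.4) --(289.4,146.1)
134 ................................... ...........#.......................
135 ................................... ...........#......#................
136 ................................... ...........#.......................
137 ................................... ...........#.......................
138 ................................... ...........#.......................
139 ................................... ...........#.......................
140 ................#.................. ...................................
141 ...............###................. ...........#....##.................
142 ...............####................ ...........#....##........#........
143 ...............###................. ...........#...###.......#.........
144 ..............####................. ............######......##.........
145 .............#####.....#........... 
[... 949 characters left out ...]
58 ......#####........................ .....####.#.......#................
159 .....######........................ ......####........#................
160 .....#####......................... .....#####.......##................
161 ......####......................... ......####......#.#................
162 ......###......#................... ......###......#..#................
163 .......#.......#................... .......##......##..................
164 ...............#................... ...............##..................
165 ................................... ...................................
[array([261.6, 159.8]), array([272.1, 138.5])]
[array([269.3, 161.8]), array([279.4, 140.2])]
```

Taking the frame bias from the grasp contact and the side view as about +1.8 mm in x, I'll target TCP (0.5904, -0.165). I'll lower to just above the lips first.

Request:
{"api": "jog_arm", "payload": {
  "segments": [
    [[0, -0.13, 0.034, 0, 0], [0, 0, 0, 0.4, 0], [0, 0, 0, 0.4, 0], [0, 0, 0, 0, 0], [0, 0, 0, 0, 0]]
  ],
  "quiet": true
}}

```text
ok
```

```bash
python3 - <<'E'
from h import *
go([.5904,-.165,.143],-.093)
J=r.grab_frame("side")[:,:,::-1]; cv2.imwrite("pics/d_side.png",J)
cv2.imwrite("pics/d.png",cv2.resize(J[95:180,230:330],(800,680),interpolation=cv2.INTER_CUBIC)[:600])
E
```

```text
clock 8.7 tcp [ 0.5907 -0.1663  0.1958] yang -0.0926 delta tool [ 0.0013 -0.0005  0.0528] turn 0.0004 op 0.0078 F [-0.1 -0.2 -1. ] tilt [-0.0004  0.0001] j [-0.47  0.28  1.52 -0.    1.35 -0.38]
```

View pics/d.png

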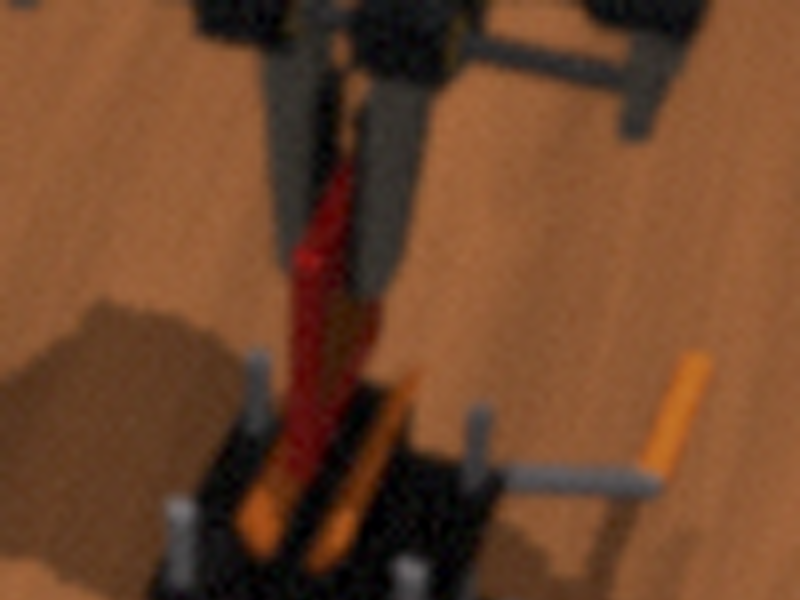

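The plate's near lower corner is at about pixel (267,155), in line with the slot between the lip ends at about (262,163) and (271,165). I'll lower slowly and watch the force.

Request:
{"api": "jog_arm", "payload": {
  "segments": [
    [[0, 0.02, 0, 0.2, 0], [0, 0, 0, 0.2, 0], [0, 0, 0, 0, 0], [0, 0, 0, 0.12, 0], [0, 0, 0, 0, 0]]
  ],
  "only": "pos|ft"
}}

```text
ee_pos: [0.5904, -0.1653, 0.1687]
ft_force: [0.3, -0.4, -0.4]
```

Request:
{"api": "jog_arm", "payload": {
  "segments": [
    [[0, 0, 0, 0.1, 0], [0, 0, 0, 0, 0]]
  ],
  "only": "pos|ft"
}}

```text
ee_pos: [0.5905, -0.1654, 0.1639]
ft_force: [-0.8, -0.9, -0.6]
```

Request:
{"api": "jog_arm", "payload": {
  "segments": [
    [[0, 0, 0, 0.08, 0], [0, 0, 0, 0, 0]]
  ],
  "only": "pos|ft"
}}

```text
ee_pos: [0.5905, -0.1654, 0.16]
ft_force: [-0.1, -0.2, -1.2]
```

Request:
{"api": "jog_arm", "payload": {
  "segments": [
    [[0, 0, 0, 0.08, 0], [0, 0, 0, 0, 0]]
  ],
  "only": "pos|ft"
}}

```text
ee_pos: [0.5905, -0.1654, 0.156]
ft_force: [-0.0, -0.7, -1.0]
```

Request:
{"api": "jog_arm", "payload": {
  "segments": [
    [[0, 0, 0, 0.1, 0], [0, 0, 0, 0, 0]]
  ],
  "only": "pos|ft"
}}

```text
ee_pos: [0.5904, -0.1653, 0.1507]
ft_force: [0.4, -0.6, -1.0]
```

Request:
{"api": "jog_arm", "payload": {
  "segments": [
    [[0, 0, 0, 0.08, 0], [0, 0, 0, 0, 0]]
  ],
  "only": "pos|ft"
}}

```text
ee_pos: [0.5905, -0.1654, 0.1469]
ft_force: [-0.4, 0.6, -1.7]
```

Request:
{"api": "jog_arm", "payload": {
  "segments": [
    [[0, 0, 0, 0.04, 0], [0, 0, 0, 0, 0]]
  ],
  "only": "pos|ft"
}}

```text
ee_pos: [0.5907, -0.1655, 0.1453]
ft_force: [-0.4, 0.5, -1.5]
```

Request:
{"api": "jog_arm", "payload": {
  "segments": [
    [[0, 0, 0, 0.02, 0], [0, 0, 0, 0, 0]]
  ],
  "only": "pos|ft"
}}

```text
ee_pos: [0.5908, -0.1655, 0.1446]
ft_force: [-0.8, 0.3, -0.4]
```

Request:
{"api": "jog_arm", "payload": {
  "segments": [
    [[0, 0, 0, 0.02, 0], [0, 0, 0, 0, 0]]
  ],
  "only": "pos|ft"
}}

```text
ee_pos: [0.5907, -0.1655, 0.1435]
ft_force: [-0.2, -0.2, -0.5]
```

Request:
{"api": "jog_arm", "payload": {
  "segments": [
    [[0, 0, 0, 0.02, 0], [0, 0, 0, 0, 0]]
  ],
  "only": "pos|ft"
}}

```text
ee_pos: [0.591, -0.1656, 0.1428]
ft_force: [0.2, -1.1, 0.4]
```

Request:
{"api": "jog_arm", "payload": {
  "segments": [
    [[0, 0, 0, 0.02, 0], [0, 0, 0, 0, 0]]
  ],
  "only": "pos|ft"
}}

```text
ee_pos: [0.5911, -0.1657, 0.1428]
ft_force: [-2.6, 1.8, 5.5]
```

Request:
{"api": "jog_arm", "payload": {
  "segments": [
    [[0, 0, 0, 0.02, 0], [0, 0, 0, 0, 0]]
  ],
  "only": "pos|ft"
}}

```text
ee_pos: [0.5911, -0.1657, 0.1427]
ft_force: [-4.6, 2.4, 9.9]
```

The plate is on the slot floor: TCP z is 0.1428 against 0.143 expected, with reaction force building. I'll release it and retreat.

Request:
{"api": "jog_arm", "payload": {
  "segments": [
    [[0, 0, 0, -0.03, 0], [0.012, 0, 0, 0, 0], [0.03, 0, 0, 0, 0], [0.03, 0, 0, 0, 0], [0.03, 0, 0, 0, 0]]
  ],
  "only": "pos|ft|open|grip"
}}

```text
ee_pos: [0.5907, -0.1655, 0.1418]
ft_force: [-0.7, -0.1, -0.1]
opening: 0.0298
grip_force: 0.0
```

Request:
{"api": "jog_arm", "payload": {
  "segments": [
    [[0.03, 0, 0, -0.6, 0], [0.03, 0, 0, -0.8, 0], [0.03, 0, 0, -0.4, 0], [0.03, 0, 0, 0, 0], [0.03, 0, 0, 0, 0]]
  ],
  "only": "pos|ft|open"
}}

```text
ee_pos: [0.5906, -0.1654, 0.2313]
ft_force: [-0.2, 0.3, -0.7]
opening: 0.03
```

```bash
python3 - <<'E'
from h import *
o=np.array([.5886,-.1652,0]);X=np.array([.9957,-.0929,0]);Y=np.array([.0929,.9957,0])
H=np.array([.4914+.0015,-.2565,.07]); go(list(H[:2])+[.233],-.093)
J=r.grab_frame("side")[:,:,::-1]; cv2.imwrite("pics/e_side.png",J)
cv2.imwrite("pics/e.png",cv2.resize(J[100:175,235:335],(800,600),interpolation=cv2.INTER_CUBIC))
print([proj("side",o+.0018*X+b*Y+[0,0,.162]).round(1) for b in(.035,-.035)])
E
```

```text
clock 12.45 tcp [ 0.5906 -0.1654  0.2313] yang -0.093 delta tool [-0.0998 -0.0888 -0.0017] turn -0.0 op 0.03 F [-0.2  0.3 -0.7] tilt [-0.0006  0.0003] j [-0.47  0.25  1.48 -0.    1.41 -0.38]
[array([266. , 145.3]), array([275.3, 126.6])]
```

View pics/e.png

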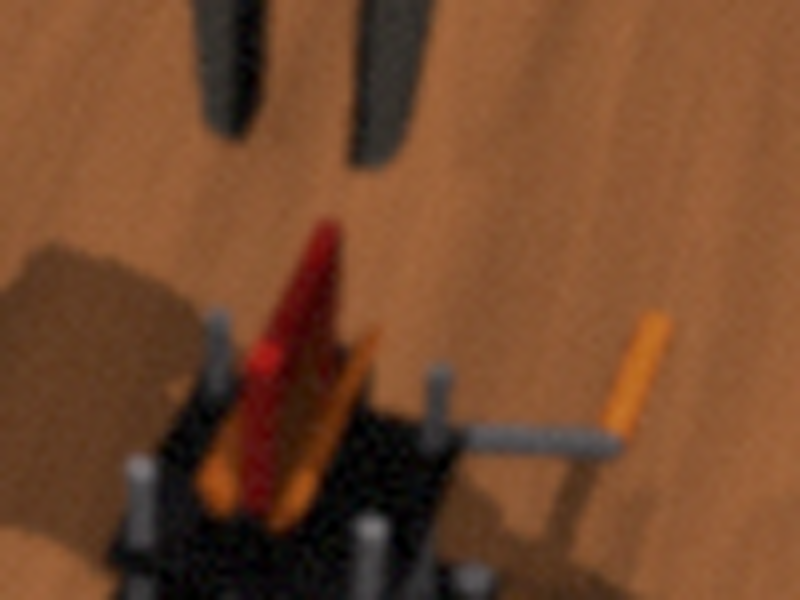

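The plate stands seated between the lips, its top edge running from (268,144) to (276,128) as predicted, and the fingers are clear. The handle runs from about (317,140) to (312,154). I'll move above it.

Request:
{"api": "jog_arm", "payload": {
  "segments": [
    [[0.045, -0.526, -0.436, 0, 0], [0.045, -0.526, -0.436, 0, 0], [0.045, -0.526, -0.436, 0, 0], [0.045, -0.526, -0.436, 0, 0], [0.045, 0, 0, 0.6, 0]]
  ],
  "quiet": true
}}

```text
ok
```

Request:
{"api": "jog_arm", "payload": {
  "segments": [
    [[0.045, 0, 0, 0.8, 0], [0.045, 0, 0, 0, 0], [0.045, 0, 0, 0, 0], [0.045, 0, 0, 0, 0]]
  ],
  "quiet": true
}}

```text
ok
```

```bash
python3 - <<'E'
from h import *
go([.4942,-.262,.062],-.093)
J=r.grab_frame("side")[:,:,::-1]
a=[J[100:175,265:365]]; J=r.grab_frame("top")[:,:,::-1]; a.append(J[205:280,310:410])
cv2.imwrite("pics/f.png",np.hstack([cv2.resize(i,(400,300),interpolation=cv2.INTER_CUBIC) for i in a]))
E
```

```text
clock 13.4 tcp [ 0.495  -0.2626  0.1636] yang -0.0926 delta tool [ 0.0006 -0.001   0.1016] turn 0.0004 op 0.0448 F [ 0.4 -0.3  0.4] tilt [ 0.0015 -0.0013] j [-0.7   0.17  1.71 -0.    1.26 -0.61]
```

View pics/f.png

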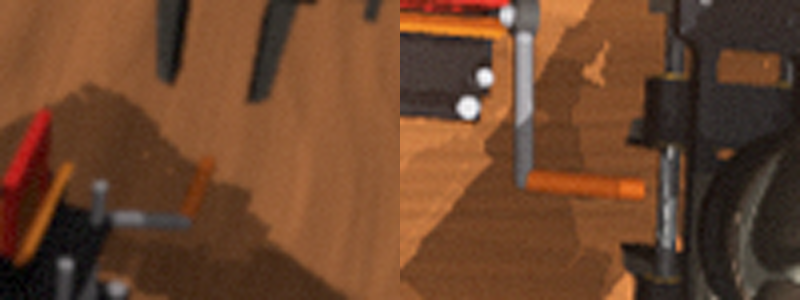

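The side crop shows a finger on each side of the handle, and the handle is at about (198,190) in it. I'll descend.

Request:
{"api": "jog_arm", "payload": {
  "segments": [
    [[0.045, 0, -0.02, 0.6, 0], [0.045, 0, 0, 0.6, 0], [0.045, 0, 0, 0.4, 0], [0.045, 0, 0, 0, 0], [0.045, 0, 0, 0, 0]]
  ],
  "only": "pos|ft"
}}

```text
ee_pos: [0.494, -0.2626, 0.0835]
ft_force: [0.8, -0.3, -0.4]
```

Request:
{"api": "jog_arm", "payload": {
  "segments": [
    [[0.045, 0, 0, 0.2, 0], [0.045, 0, 0, 0.22, 0], [0.045, 0, 0, 0, 0], [0.045, 0, 0, 0, 0]]
  ],
  "only": "pos|ft"
}}

```text
ee_pos: [0.493, -0.2619, 0.0608]
ft_force: [1.3, -0.3, 0.2]
```

Request:
{"api": "jog_arm", "payload": {
  "segments": [
    [[0.02, 0, 0, 0, 0], [0.02, 0, 0, 0, 0], [0.02, 0, 0, 0, 0], [0.015, 0, 0, 0, 0], [0.015, 0, 0, 0, 0]]
  ],
  "only": "pos|ft|open|grip"
}}

```text
ee_pos: [0.4933, -0.2621, 0.0612]
ft_force: [-0.8, -0.1, 0.0]
opening: 0.0154
grip_force: 0.0
```

Request:
{"api": "jog_arm", "payload": {
  "segments": [
    [[0, 0, 0, 0, 0], [0, 0, 0, 0, 0], [0, 0, 0, 0, 0], [0, 0, 0, 0, 0]]
  ],
  "only": "pos|ft|open|grip"
}}

```text
ee_pos: [0.4938, -0.2622, 0.0612]
ft_force: [4.9, -0.0, -1.6]
opening: 0.0109
grip_force: 30.0
```

```bash
python3 - <<'E'
from h import *
go([.4942,-.262,.062],-.093)
h=np.array([.5812,-.2638]) # hinge est
# arc rows in tool axes (ty=+X, tz=down)
f=np.linspace(.27,np.pi/2,9); 
print(np.c_[-.09*np.cos(f),-.09*np.sin(f)][1:]-np.c_[-.09*np.cos(f),-.09*np.sin(f)][:-1])
E
```

```text
clock 15.3 tcp [ 0.4938 -0.2622  0.0612] yang -0.0931 delta tool [ 0.0002  0.0004 -0.0007] turn -0.0001 op 0.0109 F [ 4.9 -0.  -1.6] tilt [ 0.0014 -0.0004] j [-0.7   0.3   1.77  0.    1.06 -0.61]
[[ 0.00503027 -0.01372508]
 [ 0.00718579 -0.01272972]
 [ 0.00915175 -0.01139855]
 [ 0.01087628 -0.00976668]
 [ 0.01231388 -0.00787716]
 [ 0.01342665 -0.00577984]
 [ 0.01418521 -0.00353004]
 [ 0.01456956 -0.00118712]]
```

The handle is pinched at grasp height 0.069. Now I'll swing it along the arc in small rows.

Request:
{"api": "jog_arm", "payload": {
  "segments": [
    [[0, 0, 0.1, -0.274, 0], [0, 0, 0, 0, 0], [0, 0, 0.144, -0.254, 0], [0, 0, 0, 0, 0], [0, 0, 0, 0, 0]]
  ],
  "only": "pos|ft|open|grip"
}}

```text
ee_pos: [0.5041, -0.2631, 0.0865]
ft_force: [-0.6, -2.2, -5.2]
opening: 0.0111
grip_force: 30.0
```

Request:
{"api": "jog_arm", "payload": {
  "segments": [
    [[0, 0, 0.184, -0.228, 0], [0, 0, 0, 0, 0], [0, 0, 0, 0, 0]]
  ],
  "only": "pos|ft|open|grip"
}}

```text
ee_pos: [0.512, -0.2639, 0.098]
ft_force: [-6.5, -1.6, 0.3]
opening: 0.011
grip_force: 30.0
```

Request:
{"api": "jog_arm", "payload": {
  "segments": [
    [[0, 0, 0.218, -0.196, 0], [0, 0, 0, 0, 0], [0, 0, 0, 0, 0]]
  ],
  "only": "pos|ft|open|grip"
}}

```text
ee_pos: [0.5217, -0.2649, 0.1083]
ft_force: [-14.2, -0.7, 6.5]
opening: 0.011
grip_force: 30.0
```

The force points outward, so the true arc is about 4 mm higher: the centre fits at x=0.5816 with the grasp point at z=0.0492. I'll adjust the rest of the arc.

Careful with the scale: shifts go in shares of 50 mm. That gives: 0.005 m is 0.1, -0.0046 m is -0.092.

Request:
{"api": "jog_arm", "payload": {
  "segments": [
    [[0, 0, 0.08, -0.092, 0], [0, 0, 0.1, -0.092, 0], [0, 0, 0, 0, 0], [0, 0, 0, 0, 0]]
  ],
  "only": "pos|ft|open|grip"
}}

```text
ee_pos: [0.5318, -0.2658, 0.117]
ft_force: [-6.2, -1.3, 0.6]
opening: 0.0113
grip_force: 30.0
```

Request:
{"api": "jog_arm", "payload": {
  "segments": [
    [[0, 0, 0.144, -0.072, 0], [0, 0, 0.144, -0.072, 0], [0, 0, 0, 0, 0], [0, 0, 0, 0, 0]]
  ],
  "only": "pos|ft|open|grip"
}}

```text
ee_pos: [0.5464, -0.2672, 0.1255]
ft_force: [-8.8, 1.1, 7.9]
opening: 0.0112
grip_force: 30.0
```

Request:
{"api": "jog_arm", "payload": {
  "segments": [
    [[0, 0, 0.156, -0.064, 0], [0, 0, 0.156, -0.06, 0], [0, 0, 0, 0, 0], [0, 0, 0, 0, 0]]
  ],
  "only": "pos|ft|open|grip"
}}

```text
ee_pos: [0.5624, -0.2688, 0.1313]
ft_force: [-6.3, -0.9, 3.9]
opening: 0.0111
grip_force: 30.0
```

```bash
python3 - <<'E'
from h import *
go([.5816,-.27,.132],-.093)
for n,b in(("top",(215,310)),("side",(100,235))):
    J=r.grab_frame(n)[:,:,::-1]; cv2.imwrite(f"pics/g_{n}.png",J)
a=cv2.imread("pics/g_side.png")[85:160,250:350]; b=cv2.imread("pics/g_top.png")[170:245,290:390]
cv2.imwrite("pics/g.png",np.hstack([cv2.resize(i,(400,300),interpolation=cv2.INTER_CUBIC) for i in(a,b)]))
E
```

```text
clock 17.6 tcp [ 0.5624 -0.2688  0.1313] yang -0.0928 delta tool [ 0.0005  0.0192 -0.0008] turn 0.0002 op 0.0111 F [-6.3 -0.9  3.9] tilt [-0.0044  0.0005] j [-0.64  0.37  1.54 -0.    1.24 -0.54]
```

View pics/g.png

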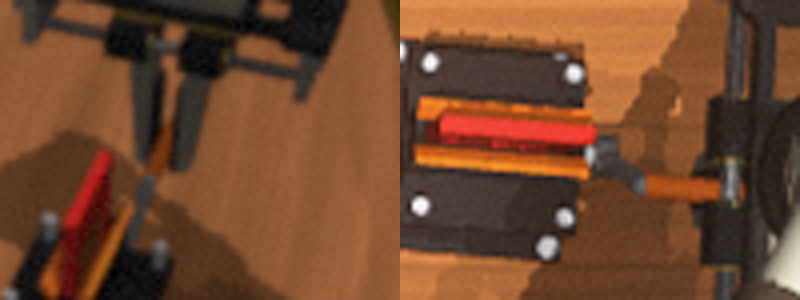

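The lever is most of the way up and the plate is still standing in the slot, rising. I'll refit the arc centre and then finish.

```bash
python3 - <<'E'
from h import *
from scipy.optimize import least_squares as ls
P=np.array([[.4938,-.2622,.0612],[.5041,-.2631,.0865],[.512,-.2639,.098],[.5217,-.2649,.1083],[.5318,-.2658,.117],[.5464,-.2672,.1255],[.5624,-.2688,.1313]])
q=np.c_[P[:,0]*.9957-P[:,1]*.0929,P[:,2]]
f=ls(lambda c:np.hypot(*(q-c[:2]).T)-.09,[.6,.04]);g=ls(lambda c:np.hypot(*(q-c[:2]).T)-c[2],[.6,.04,.09])
for k in(f,g): print(k.x,(k.fun*1e3).round(2),"remaining",k.x[0]-q[-1,0],"top TCP z",k.x[1]+(k.x[2] if len(k.x)>2 else .09))
# camera handle centre ray in top view: crop cols, handle at (686,188)->(361.2,216.6)
print("cam handle",ray("top",(361.1,216.6),.133), "hinge-frame s diff to lift", (np.array([.5816,-.27])@[.9957,-.0929]))
E
```

```text
[0.6049506  0.04288547] [ 0.78 -0.13 -0.41 -0.64 -0.18  0.15  0.65] remaining 0.019997404794818485 top TCP z 0.13288546835958331
[0.61069976 0.03716048 0.09766251] [ 0.01  0.04 -0.01 -0.19  0.14  0.08 -0.07] remaining 0.025746556191605596 top TCP z 0.13482298985037
cam handle [ 0.56246001 -0.25208918  0.133     ] hinge-frame s diff to lift 0.60418212
```

Request:
{"api": "jog_arm", "payload": {
  "segments": [
    [[0, 0, 0.12, -0.024, 0], [0, 0, 0.12, -0.014, 0], [0, 0, 0.12, -0.006, 0], [0, 0, 0, 0, 0], [0, 0, 0, 0, 0]]
  ],
  "only": "pos|ft|open|grip"
}}

```text
ee_pos: [0.5807, -0.2706, 0.1339]
ft_force: [-5.9, -0.3, 5.0]
opening: 0.0108
grip_force: 30.0
```

```bash
python3 - <<'E'
from h import *
go([.5816,-.27,.132],-.093)
p=r.observe()["ee_pos"];print("s robot",p[0]*.9957-p[1]*.0929)
J=r.grab_frame("top")[:,:,::-1]; K=r.grab_frame("side")[:,:,::-1]
cv2.imwrite("pics/i_top.png",J)
cv2.imwrite("pics/i.png",np.hstack([cv2.resize(i,(400,300),interpolation=cv2.INTER_CUBIC) for i in(K[85:160,250:350],J[170:245,290:390])]))
o=np.array([.5886,-.1652,0]);X=np.array([.9957,-.0929,0]);Y=np.array([.0929,.9957,0])
print("pred upright handle",[proj("top",o-b*Y+[0,0,.135]).round(1) for b in(.068,.099,.13)])
I=J.astype(int); m=(I[...,2]>2*I[...,1])&(I[...,2]>90)
for v in range(200,225): print(v,"".join("#" if x else "." for x in m[v,335:385]))
E
```

```text
clock 18.2 tcp [ 0.5807 -0.2706  0.1339] yang -0.0928 delta tool [0.0007 0.0008 0.0019] turn 0.0002 op 0.0108 F [-5.9 -0.3  5. ] tilt [-0.0034  0.    ] j [-0.62  0.41  1.48 -0.    1.26 -0.53]
s robot 0.6033588628271471
pred upright handle [array([351. , 206.4]), array([367.1, 207.7]), array([383.3, 208.9])]
200 ##................................................
201 ####..............................................
202 #####.............................................
203 ####..............................................
204 ####.............####..#..........................
205 ####..............##################..............
206 ##................##################..............
207 ..................##################..............
208 .................##################......#........
209 #................##################...............
210 #...........................####..................
211 ##................................................
212 ##................................................
213 ..................................................
214 ..................................................
215 ..................................................
216 ..................................................
217 ..................................................
218 ..................................................
219 ..................................................
220 ..................................................
221 ..................................................
222 ..................................................
223 ..................................................
224 ..................................................
```

View pics/i.png

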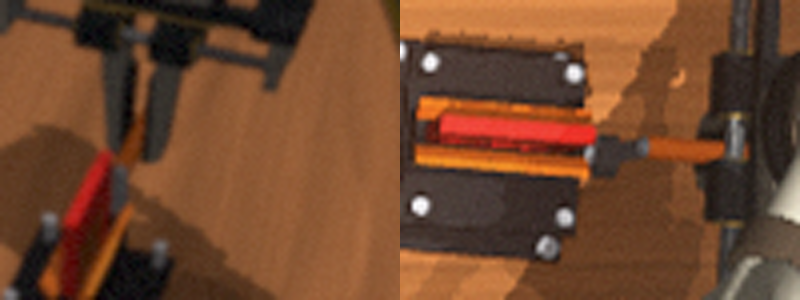

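The lever stands upright: the handle centreline is at about row 207.1 at column 361, against 207.2 predicted. The plate is upright and raised in the slot. One brief hold to check it is steady, then I'll hand in.

Request:
{"api": "jog_arm", "payload": {
  "segments": [
    [[0, 0, 0, 0, 0], [0, 0, 0, 0, 0], [0, 0, 0, 0, 0], [0, 0, 0, 0, 0], [0, 0, 0, 0, 0]]
  ],
  "only": "pos|ft|open|grip"
}}

```text
ee_pos: [0.5806, -0.2706, 0.1339]
ft_force: [-4.6, -0.2, 4.5]
opening: 0.0107
grip_force: 30.0
```

```bash
python3 -c "
from workcell import r
print(r.hand_in())"
```

```text
the job is handed in; nothing more can be done
None
```

I handed the job in at about 19 s: the red plate stands fully down and released in the lift's slot, and the arm is still holding the lever upright at highest lift; I touched nothing else that I could see, but didn't re-check those objects at the end.

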